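# Set the toolbox's button code and latch it

### The job

Lock the red toolbox with your fingertips: press the blue code button, then the yellow one, and last the black latch button, each once and gently until it is fully down, where it stays. Leave the green and white buttons up, do not push or lift the toolbox, leave the other things where they are, and finish clear of everything.

Things in the scene. Friction and masses are not known exactly. Their poses are not given: they have to be found in the camera images.
- toolbox: red plastic toolbox, loose on the shelf top, 2.6 kg, 200 (x) by 370 (y) by 125 mm high; origin: centre of its underside, z up, front with black handle faces -x. Lid top flat, 125 mm above the origin: row of four code buttons on a grey plate (x = +40 mm; y = +96 green, +32 blue, -32 white, -96 yellow), collars 4 mm high; nearer the front (x = -48, y = 0) the black latch button
- blue_top (a point): centre of the top face of the blue code button, a blue disc 26 mm in diameter whose top stands 16 mm above the lid when up; the point goes down with the button
- yellow_top (a point): centre of the top face of the yellow code button, a yellow disc 26 mm in diameter whose top stands 16 mm above the lid when up; the point goes down with the button
- green_top (a point): centre of the top face of the green code button, a green disc 26 mm in diameter whose top stands 16 mm above the lid when up; the point goes down with the button
- white_top (a point): centre of the top face of the white code button, a white disc 26 mm in diameter whose top stands 16 mm above the lid when up; the point goes down with the button
- latch_top (a point): centre of the top face of the black press-button latch, a disc 36 mm in diameter whose top stands 18 mm above the lid when up, at the front of the lid; the point goes down with the button
- blue (a joint): how far the blue button is pushed down, m: 0 up (as at the start), 0.010 fully down. It yields to about 3 N all the way, stops hard at 0.010, and stays where it is left (no return spring)
- yellow (a joint): how far the yellow button is pushed down, m: 0 up (as at the start), 0.010 fully down. It yields to about 3 N all the way, stops hard at 0.010, and stays where it is left (no return spring)
- green (a joint): how far the green button is pushed down, m: 0 up (as at the start), 0.010 fully down. It yields to about 3 N all the way, stops hard at 0.010, and stays where it is left (no return spring)
- white (a joint): how far the white button is pushed down, m: 0 up (as at the start), 0.010 fully down. It yields to about 3 N all the way, stops hard at 0.010, and stays where it is left (no return spring)
- latch (a joint): how far the latch button is pushed down, m: 0 up (as at the start), 0.010 fully down. It yields to about 3 N all the way, stops hard at 0.010, and stays where it is left (no return spring)
- block: wooden tamping block, 45 x 65 x 32 mm, 70 g, lying loose on the front right part of the toolbox lid; origin at the centre of its underside; to be left alone
- jar: glass jar of pebbles with a steel screw cap, 84 mm in diameter, 116 mm high, loose on the shelf top beside the toolbox; origin at the centre of its underside; to be left alone
- pot: shallow white porcelain pot, 140 mm in diameter, 50 mm high, loose on the shelf top beside the toolbox; origin at the centre of its underside; to be left alone
- pliers: stainless concave pliers, about 165 mm long (along their y, jaws to +y), 12 mm thick, lying loose on the shelf top behind the toolbox; origin under the pivot; to be left alone

How it is judged:
By the outcome, as a careful person would: the job done as asked, in the order asked, and still so for the second after the job is handed in, with the robot touching nothing.
It also fails if it takes over 48 s, if anything falls off the work surface, if the arm or the gripper's body presses on something with over 40 N, if the wrist force passes 120 N, or if a joint passes its speed limit or range.

### The arm

A 6-joint arm with a two-finger parallel gripper is mounted at the origin on the work surface. World frame = base frame: x ahead of the robot, y to its left, z up, the work surface at z = 0. Lengths are in m, angles in rad, forces in N, time in s.
With the tool pointing down it reaches from about 0.3 to 0.85 m from the base axis. Payload 4.2 kg.
Tool frame: the origin (TCP) lies at the very end of the fingers, on their centre line; the grasp point (between the pads) lies 19 mm behind it (pinch_z is the y of the grasp point in the tool frame, in m); y points along the fingers, z is the direction in which the jaws open and shut, and the axes are right-handed (so a half turn about y gives the same grasp; the last joint's range is limited). The gripper opens to 91 mm and grips with 3 to 60 N. Pads are 32 mm wide; open, the fingers measure 118 mm over their backs; the gripper's body (76 mm by 178 mm) begins 60 mm behind the grasp point.
Start: joints at [-1.192, 0.32, 1.565, -0, 1.257, -0.02], TCP at [0.223, -0.53, 0.214] pointing down, gripper open.
Joint ranges: [-3.11, 3.11], [-0.84, 2.01], [0.21, 2.61], [-1.34, 4.49], [0.05, 2.63], [-2.56, 2.56]. Speed limits (rad/s): [2.57, 2.57, 3.14, 3.14, 3.14, 3.14].

### API

Orientations are given as a unit quaternion [x, y, z, w].
In Python, from station import goto, move_straight, set_joints, command_gripper, hold, solve_ik, get_obs, capture, PlanningError, finish_job, boxes_of, silhouettes, spot_point, pinch_z gives the robot as it stands. The module is installed in compiled form; this text tells all that it offers. Calls block until the motion is done:
- goto(position, orientation): joint-space move of the TCP to a pose.
- move_straight(position, frame=None, vel=0.15): straight line of the TCP; frame=None keeps the orientation; vel is the mean speed in m/s.
- set_joints(angles): joint-space move.
- command_gripper(opening, force=None): finger opening in m; force is the grip in N (None keeps the last); returns when the fingers have stopped.
- hold(seconds).
- solve_ik(position, orientation): joint angles nearest the present ones, or None.
- get_obs(): the state.
- capture(name): name is "side" or "top"; returns a dict with "img" (480x640x3 uint8, red, green, blue), "depth" (480x640 float32, m along the optical axis (not along the pixel's ray), 0 where there is no reading), "fx", "fy", "cx", "cy" (pixels), "dist_coeffs" ([k1, k2, p1, p2, k3] as OpenCV has them; the pictures are not rectified), "R" (3x3) and "t" (3): a world point X has camera coordinates R X + t. Camera axes: x right, y down, z forward; pixel columns grow to the right and rows downward; lengths in m; the calibration is good to about 2 mm. A picture is of the moment at which its call begins.
A pose or a line that the arm cannot do raises PlanningError and nothing moves.
- finish_job(): hands the job in, once; it reports no verdict.
Trained networks look in a picture, given as the dict that the camera call returned (one of the last four; its "shot" number tells which), for a name from the list of things; names that differ only in an ending like _2 or _b are one class to them, and where a whole thing is asked for, a point or a joint stands for the part that bears it (a point fixed in the world has none). Each returns a list of dicts, best first, with "score" (0 to 1); they miss things now and then, are a little off and sometimes report something else, mostly with a low value. They report only what shows in the picture. A call takes as long as a camera call.
- boxes_of(target, picture): "pixel" ([column, row] in pixels, amid what is visible of it).
- silhouettes(target, picture): "pixels" (480x640 bool, what is visible of it) and "pixel" ([column, row] in pixels, amid what is visible of it).
- spot_point(target, picture): "pixel" ([column, row] in pixels: a listed point, or the origin of a listed thing).
The state is a dict: "t": time; "q": joint angles; "qd": joint speeds; "tau": joint torques, N m; "tcp_pos": TCP position; "tool_rot": TCP orientation; "contact_force": force on the tool from outside, world axes, zero at the start; "moment": the same for the moment, N m; "width": finger opening in m.
Only numpy, scipy, OpenCV 4.12 (cv2) and the standard library are available. Lean on these libraries where they do the work, as an engineer would, in place of code of your own. Each camera call takes 0.05 s, during which the arm holds its last target. There are 200 camera calls.

## Working session

There is one attempt and no reset: what is moved stays moved. The work goes in short steps, each a Python script; the robot and the scene stay as the last script left them, time stands still between calls to the robot, and variables do not carry over. Pictures are saved under pics/ and viewed, about 8 in all and at most 12, crops included, and the job is handed in when it is done.

```bash
mkdir -p pics
cat > h.py <<'E'
import numpy as np, cv2
from station import *
def ray(p,px):
    K=np.array([[p["fx"],0,p["cx"]],[0,p["fy"],p["cy"]],[0,0,1.]])
    u=cv2.undistortPoints(np.array([[px]],float),K,np.array(p["dist_coeffs"],float))[0,0]
    R=np.array(p["R"]);t=np.array(p["t"]);return -R.T@t, R.T@np.array([u[0],u[1],1.])
def depthpt(p,px):
    c,d=ray(p,px);x,y=map(int,np.round(px));w=p["depth"][y-2:y+3,x-2:x+3];w=w[w>0]
    return c+d*np.median(w) if w.size else None
def atz(p,px,z):
    c,d=ray(p,px);return c+d*(z-c[2])/d[2]
def save(p,n): cv2.imwrite("pics/"+n,p["img"][:,:,::-1])
E
python3 - <<'E'
from h import *
np.set_printoptions(precision=4,suppress=True)
o=get_obs();print(o["t"],o["tool_rot"],o["tcp_pos"],o["contact_force"],pinch_z)
for n in("top","side"):
    p=capture(n);save(p,n+"0.png");print(n,"cam",ray(p,[320,240]))
    for k in["blue_top","yellow_top","green_top","white_top","latch_top","toolbox","block","jar","pot","pliers"]:
        for r in spot_point(k,p)[:2]: print(k,round(r["score"],2),np.array(r["pixel"]),depthpt(p,r["pixel"]))
print(get_obs()["t"])
E
```

```text
0.0 [-0.1402  0.6937 -0.6925  0.1399] [ 0.2231 -0.5294  0.2131] [-0.4814 -0.6879 -0.0343] -0.0188
top cam (array([0.4745, 0.0335, 1.182 ]), array([ 0.0582,  0.0207, -0.9982]))
blue_top 0.51 [296.6 244.8] [0.5266 0.0966 0.1424]
yellow_top 0.65 [363.5 220.3] [ 0.57   -0.0222  0.1421]
green_top 0.75 [263.6 257.7] [0.5038 0.1555 0.1419]
white_top 0.72 [332.2 233.3] [0.547  0.0335 0.1426]
latch_top 0.61 [331.4 287. ] [0.4519 0.035  0.1438]
toolbox 0.91 [320.6 260.1] [0.4999 0.0544 0.1263]
toolbox 0.67 [334.1 232.7] [0.548  0.0301 0.1424]
block 0.74 [394.2 264.9] [ 0.4905 -0.0745  0.1585]
block 0.17 [297.  244.9] [0.5265 0.0959 0.1423]
jar 0.78 [473.2 233.7] [ 0.5476 -0.2249  0.1163]
pot 0.71 [329.3 286.6] [0.4527 0.0387 0.1442]
pot 0.67 [196.9 328.7] [0.3636 0.307  0.0077]
pliers 0.61 [198.5 327.6] [0.3659 0.3035 0.0082]
pliers 0.56 [296.8 192.4] [0.6387 0.1044 0.012 ]
side cam (array([0.0445, 0.722 , 0.9182]), array([ 0.4286, -0.5923, -0.6823]))
blue_top 0.64 [311.5 253.1] [0.5221 0.0916 0.1418]
blue_top 0.46 [267.5 278. ] [0.6343 0.1148 0.0101]
yellow_top 0.45 [324.4 213.5] [ 0.577  -0.0288  0.1427]
green_top 0.52 [307.  272.5] [0.5039 0.1306 0.1265]
white_top 0.54 [320.6 232.9] [0.5449 0.0288 0.1417]
latch_top 0.48 [352.3 251.3] [0.4564 0.0348 0.1424]
toolbox 0.92 [330.7 289.3] [0.4383 0.1373 0.1251]
toolbox 0.27 [311.1 399.2] [0.3602 0.3037 0.0059]
block 0.73 [366.6 221.5] [ 0.477  -0.0508  0.1566]
block 0.3 [310. 399.] [0.362  0.3047 0.0061]
jar 0.7 [377.  214.9] [ 0.4718 -0.0863  0.1547]
jar 0.56 [317.3 234.9] [0.547  0.0381 0.1414]
pot 0.66 [309.1 398.5] [0.3639 0.3051 0.0066]
pliers 0.75 [270.6 278.4] [0.592  0.1487 0.0658]
pliers 0.74 [318.6 235.3] [0.5443 0.0369 0.1407]
1.1
```

View pics/top0.png

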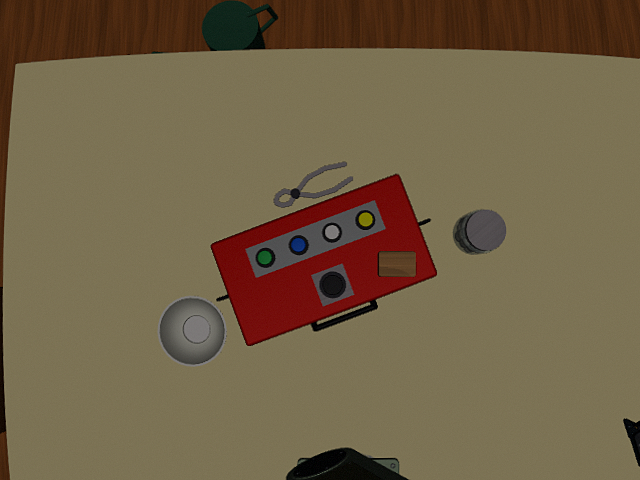

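View pics/side0.png

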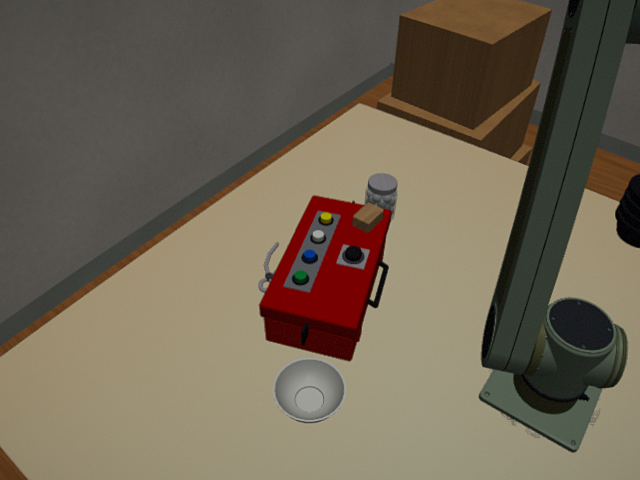

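The top view shows yellow (366,219), white (332,232), blue (298,244), green (265,257), latch (332,285) and the block (397,264). These agree with the networks. The side view agrees too, apart from some low-score strays. Next I'll fit the box model to the points.

```bash
cat >> h.py <<'E'
M={"green_top":(40,96,141),"blue_top":(40,32,141),"white_top":(40,-32,141),"yellow_top":(40,-96,141),"latch_top":(-48,0,143)}
def boxfit(p):
    A=[];B=[]
    for k,m in M.items():
        r=spot_point(k,p)[0];A.append(m[:2]);B.append(atz(p,r["pixel"],m[2]/1e3)[:2])
    A=np.array(A)/1e3;B=np.array(B);a=A-A.mean(0);b=B-B.mean(0)
    th=np.arctan2((a[:,0]*b[:,1]-a[:,1]*b[:,0]).sum(),(a*b).sum())
    R=np.array([[np.cos(th),-np.sin(th)],[np.sin(th),np.cos(th)]]);c=B.mean(0)-R@A.mean(0)
    return c,th,R,B-(A@R.T+c)
E
python3 - <<'E'
from h import *
from scipy.spatial.transform import Rotation as Ro
np.set_printoptions(precision=4,suppress=True)
for n in("top","side"):
    p=capture(n);c,th,R,e=boxfit(p);print(n,c,th,e*1e3)
    for k,m in M.items():print(k,R@np.array(m[:2])/1e3+c)
print(Ro.from_quat(get_obs()["tool_rot"]).as_matrix(),get_obs()["width"])
for a in np.arange(-1.6,1.6,.4):  # tool z (jaw) direction angle
    z=np.array([np.cos(a),np.sin(a),0]);y=np.array([0,0,-1.]);q=Ro.from_matrix(np.c_[np.cross(y,z),y,z]).as_quat()
    print(round(a,2),solve_ik([0.527,0.096,.2],q))
E
```

```text
top [0.5007 0.0517] 0.3367157439688909 [[-0.2457 -2.3949]
 [ 4.3858  4.6922]
 [-5.323  -5.1161]
 [ 4.9713  1.6776]
 [-3.7884  1.1413]]
green_top [0.5067 0.1555]
blue_top [0.5279 0.0951]
white_top [0.549  0.0347]
yellow_top [ 0.5701 -0.0257]
latch_top [0.4554 0.0358]
side [0.5003 0.0492] 0.41307945929653206 [[ 0.2914 -5.4317]
 [-3.6225  6.8663]
 [ 1.3631 -5.8919]
 [ 2.3504  0.0014]
 [-0.3823  4.456 ]]
green_top [0.4984 0.1532]
blue_top [0.5241 0.0946]
white_top [0.5497 0.0359]
yellow_top [ 0.5754 -0.0227]
latch_top [0.4563 0.0299]
[[-0.9215  0.      0.3883]
 [-0.3883 -0.0001 -0.9215]
 [ 0.     -1.      0.0001]] 0.09134129172618241
-1.6 [ 0.1587  0.2674  1.6763 -0.      1.1979  1.7587]
-1.2 [0.1587 0.2674 1.6763 0.     1.1979 1.3587]
-0.8 [ 0.1587  0.2674  1.6763 -0.      1.1979  0.9587]
-0.4 [ 0.1587  0.2674  1.6763 -0.      1.1979  0.5587]
-0.0 [ 0.1587  0.2674  1.6763 -0.      1.1979  0.1587]
0.4 [ 0.1587  0.2674  1.6763 -0.      1.1979 -0.2413]
0.8 [ 0.1587  0.2674  1.6763 -0.      1.1979 -0.6413]
1.2 [ 0.1587  0.2674  1.6763 -0.      1.1979 -1.0413]
```

The networks scatter by about 5 mm, so I'll refine with colour blob centroids, using the discs' known heights.

```bash
cat >> h.py <<'E'
from scipy.optimize import least_squares
def boxfit2(p,c,th):
    hsv=cv2.cvtColor(p["img"],cv2.COLOR_RGB2HSV);V=hsv[...,2].astype(int);S=hsv[...,1];H=hsv[...,0]
    masks={"green_top":(abs(H.astype(int)-65)<22)&(S>120)&(V>50),"blue_top":(abs(H.astype(int)-112)<15)&(S>120)&(V>50),
     "yellow_top":(abs(H.astype(int)-29)<6)&(S>170)&(V>90),"white_top":(S<40)&(V>150)}
    Rm=lambda th:np.array([[np.cos(th),-np.sin(th)],[np.sin(th),np.cos(th)]])
    A=[];B=[];K=np.array([[p["fx"],0,p["cx"]],[0,p["fy"],p["cy"]],[0,0,1.]])
    for k,m in masks.items():
        X=np.r_[Rm(th)@np.array(M[k][:2])/1e3+c,.141]
        px=cv2.projectPoints(X[None],cv2.Rodrigues(np.array(p["R"]))[0],np.array(p["t"]),K,np.array(p["dist_coeffs"],float))[0].ravel()
        yy,xx=np.indices(m.shape);mm=(m&(np.hypot(xx-px[0],yy-px[1])<14)).astype(np.uint8)
        n,_,st,ce=cv2.connectedComponentsWithStats(mm)
        if n<2: print(k,"none");continue
        i=1+np.argmax(st[1:,4]);A.append(M[k][:2]);B.append(atz(p,ce[i],.1405)[:2]);print(k,st[i,4],ce[i])
    A=np.array(A)/1e3;B=np.array(B)
    s=least_squares(lambda v:(A@Rm(v[2]).T+v[:2]-B).ravel(),[*c,th])
    return s.x[:2],s.x[2],Rm(s.x[2]),-s.fun.reshape(-1,2)
E
python3 - <<'E'
from h import *
np.set_printoptions(precision=4,suppress=True)
for n in("top","side"):
    p=capture(n);c,th,R,e=boxfit2(p,np.array([.5005,.051]),.35);print(n,c,th,(e*1e3).tolist())
    for k,m in M.items():print(k,R@np.array(m[:2])/1e3+c)
    r=slice(190,310)
    cv2.imwrite("pics/c_"+n+".png",cv2.resize(p["img"][190:310,230:420,::-1],None,fx=4,fy=4,interpolation=0))
E
```

```text
green_top 147 [264.2381 257.0952]
blue_top 161 [297.8944 244.4596]
yellow_top 145 [365.0897 218.9793]
white_top none
top [0.5012 0.0505] 0.3602774571685018 [[0.05074763853452069, 0.03489986708413162], [-0.0502442612992926, -0.12104174130131429], [-0.0005033758483374839, 0.08614187519802308]]
green_top [0.5048 0.1545]
blue_top [0.5274 0.0946]
white_top [0.55   0.0347]
yellow_top [ 0.5725 -0.0252]
latch_top [0.4563 0.0336]
green_top 96 [300.     274.5938]
blue_top 110 [309.4545 254.5182]
yellow_top 69 [325.6667 215.8841]
white_top 51 [317.7451 233.549 ]
side [0.4995 0.0504] 0.3616282844924378 [[0.5219717057896034, 0.04272753156142617], [-1.8987565351249458, 2.089812721751655], [0.2408246815716053, -0.721239933051794], [1.1359601478546644, -1.4113003202296666]]
green_top [0.503  0.1544]
blue_top [0.5256 0.0945]
white_top [0.5483 0.0346]
yellow_top [ 0.5709 -0.0252]
latch_top [0.4547 0.0334]
```

View pics/c_top.png

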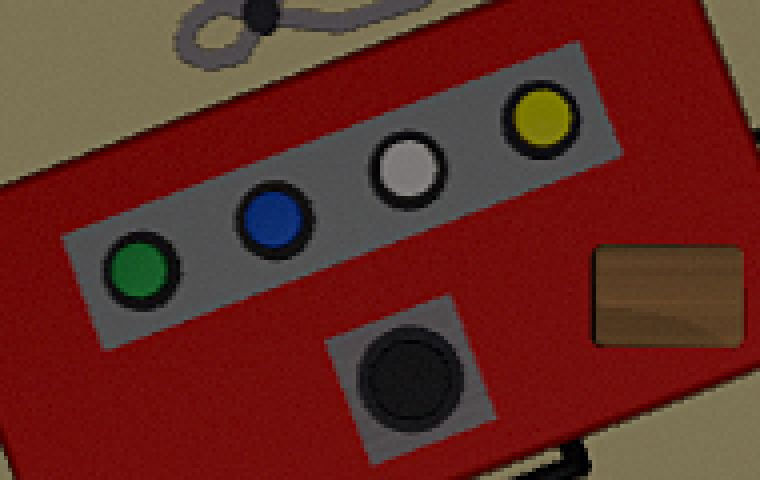

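Crop: all five buttons are up and clear, and the fit residual is 0.1 mm in the top view; the side view agrees within 2 mm. Pressing blue now, stopping on force.

```bash
cat >> h.py <<'E'
from scipy.spatial.transform import Rotation as Ro
C=np.array([.5004,.0505]);TH=.3607
z_=np.array([np.cos(TH),np.sin(TH),0]);y_=np.array([0,0,-1.]);Q=Ro.from_matrix(np.c_[np.cross(y_,z_),y_,z_]).as_quat()
def press(k,fmax=8):
    m=np.array(M[k])/1e3;xy=Ro.from_euler("z",TH).as_matrix()[:2,:2]@m[:2]+C
    up=[*xy,.2];o=get_obs()
    if np.hypot(*(o["tcp_pos"][:2]-xy))>.2: goto(up,Q)
    else: move_straight(up,Q,.2)
    z=m[2]+.008;move_straight([*xy,z],None,.1);hold(.2);f0=np.array(get_obs()["contact_force"])
    L=[]
    while z>m[2]-.016:
        z-=.001;move_straight([*xy,z],None,.02);o=get_obs();f=np.array(o["contact_force"])-f0
        L.append((round(z,4),round(float(o["tcp_pos"][2]),4),round(float(f[2]),1),round(float(np.hypot(*f[:2])),1)))
        if f[2]>fmax: break
    print(k,L);move_straight(up,None,.15);print("t",get_obs()["t"])
E
python3 - <<'E'
from h import *
command_gripper(0.0,5);print(get_obs()["width"],get_obs()["t"])
press("blue_top")
E
```

```text
0.0004517904626338367 3.1583
blue_top [(np.float64(0.148), 0.1481, -0.9, 1.2), (np.float64(0.147), 0.1469, -0.3, 1.5), (np.float64(0.146), 0.1459, 0.0, 1.0), (np.float64(0.145), 0.1449, -0.5, 1.7), (np.float64(0.144), 0.1439, 0.3, 1.4), (np.float64(0.143), 0.1429, 0.0, 1.4), (np.float64(0.142), 0.1419, -0.2, 0.7), (np.float64(0.141), 0.141, 0.7, 1.4), (np.float64(0.14), 0.1402, 2.0, 0.5), (np.float64(0.139), 0.1391, 1.4, 0.1), (np.float64(0.138), 0.138, 2.2, 1.8), (np.float64(0.137), 0.1369, 0.9, 1.4), (np.float64(0.136), 0.1359, 1.9, 2.1), (np.float64(0.135), 0.1349, 0.7, 1.4), (np.float64(0.134), 0.1339, 1.3, 2.3), (np.float64(0.133), 0.1329, 1.2, 2.5), (np.float64(0.132), 0.1319, 1.7, 1.8), (np.float64(0.131), 0.1313, 3.7, 2.0), (np.float64(0.13), 0.1312, 9.8, 1.2)]
t 11.85
```

Blue met resistance from 0.141 to a hard stop at 0.131, the full 10 mm. Now yellow, checking the travel before the latch.

Run:
```python
from h import *
press("yellow_top")
p=capture("side");save(p,"side1.png");print(boxfit2(p,C,TH))
```

```text
yellow_top [(np.float64(0.148), 0.1481, 0.7, 0.2), (np.float64(0.147), 0.1469, 1.1, 0.4), (np.float64(0.146), 0.1459, 0.6, 1.0), (np.float64(0.145), 0.1449, 0.3, 1.1), (np.float64(0.144), 0.1439, 0.4, 0.3), (np.float64(0.143), 0.1429, 0.9, 0.8), (np.float64(0.142), 0.1419, 0.5, 0.2), (np.float64(0.141), 0.141, 0.7, 0.5), (np.float64(0.14), 0.1402, 2.1, 0.0), (np.float64(0.139), 0.139, 2.5, 1.0), (np.float64(0.138), 0.138, 2.1, 1.7), (np.float64(0.137), 0.1369, 1.8, 0.3), (np.float64(0.136), 0.1359, 2.1, 1.2), (np.float64(0.135), 0.1349, 2.2, 0.4), (np.float64(0.134), 0.1339, 1.7, 0.8), (np.float64(0.133), 0.1329, 2.2, 1.1), (np.float64(0.132), 0.1319, 1.8, 1.0), (np.float64(0.131), 0.1313, 4.4, 1.0), (np.float64(0.13), 0.1312, 9.9, 0.3)]
t 18.8667
green_top 95 [300.15789474 274.67368421]
blue_top 97 [309.22680412 256.54639175]
yellow_top 67 [325.52238806 219.26865672]
white_top 63 [317.77777778 233.46031746]
(array([0.4968163 , 0.05444435]), np.float64(0.3516422593567959), array([[ 0.93880832, -0.34444004],
       [ 0.34444004,  0.93880832]]), array([[ 0.00182373, -0.00396023],
       [-0.00293353,  0.00344241],
       [-0.00303542,  0.0057409 ],
       [ 0.00414521, -0.00522308]]))
```

View pics/side1.png

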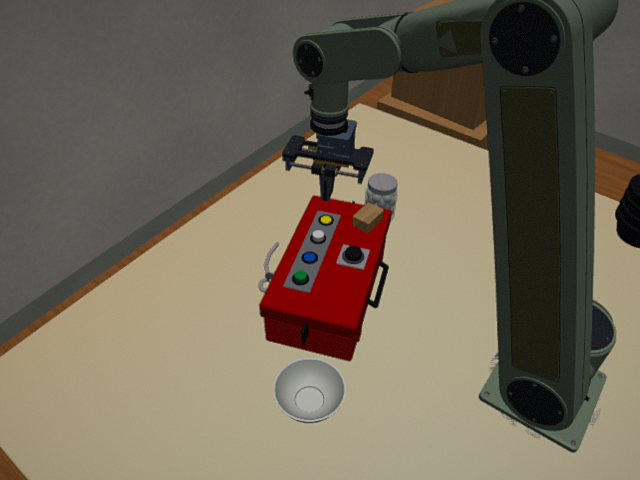

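In the side view green (300,275) and white (318,233) sit where they were, and blue and yellow have dropped 2 to 3 px, so the box is still. Now the latch, a retreat, and a check.

Run:
```python
from h import *
press("latch_top")
p0=get_obs()["tcp_pos"];move_straight([p0[0],p0[1],.28],None,.2);set_joints([-1.192,0.32,1.565,0,1.257,-0.02])
p=capture("top");boxfit2(p,C,TH);a=p["img"][170:350,200:440,::-1]
for k in["green_top","blue_top","white_top","yellow_top","latch_top"]:
    X=np.r_[Ro.from_euler("z",TH).as_matrix()[:2,:2]@np.array(M[k][:2])/1e3+C,.135]
    K=np.array([[p["fx"],0,p["cx"]],[0,p["fy"],p["cy"]],[0,0,1.]])
    px=cv2.projectPoints(X[None],cv2.Rodrigues(np.array(p["R"]))[0],np.array(p["t"]),K,np.array(p["dist_coeffs"],float))[0].ravel()
    print(k,"z",round(depthpt(p,px)[2],4))
s=capture("side");b=s["img"][170:350,230:430,::-1]
cv2.imwrite("pics/end.png",np.hstack([cv2.resize(a,(480,360)),cv2.resize(b,(320,288+72))]))
o=get_obs();print(o["t"],o["tcp_pos"],o["contact_force"])
```

```text
latch_top [(np.float64(0.15), 0.1501, 1.2, 0.9), (np.float64(0.149), 0.1489, 1.1, 1.0), (np.float64(0.148), 0.1479, 0.4, 0.5), (np.float64(0.147), 0.1469, 0.5, 0.6), (np.float64(0.146), 0.146, -0.1, 1.0), (np.float64(0.145), 0.1449, 0.5, 1.1), (np.float64(0.144), 0.1439, 0.6, 0.8), (np.float64(0.143), 0.143, 1.0, 0.5), (np.float64(0.142), 0.1421, 2.2, 0.5), (np.float64(0.141), 0.141, 2.9, 0.9), (np.float64(0.14), 0.1399, 2.0, 1.0), (np.float64(0.139), 0.1389, 2.2, 1.2), (np.float64(0.138), 0.1379, 1.0, 0.4), (np.float64(0.137), 0.1369, 1.1, 1.6), (np.float64(0.136), 0.1359, 1.7, 1.1), (np.float64(0.135), 0.1349, 2.1, 1.6), (np.float64(0.134), 0.1339, 2.3, 1.0), (np.float64(0.133), 0.1332, 5.4, 1.2), (np.float64(0.132), 0.1332, 11.4, 2.5)]
t 25.9083
green_top 147 [264.23809524 257.0952381 ]
blue_top 154 [298.24675325 244.64285714]
yellow_top 146 [364.78767123 219.46575342]
white_top none
green_top z 0.1428
blue_top z 0.1328
white_top z 0.1421
yellow_top z 0.1323
latch_top z 0.1339
28.75 [ 0.22409027 -0.52938281  0.21377856] [ 0.14140548 -0.38257518 -0.29133928]
```

View pics/end.png

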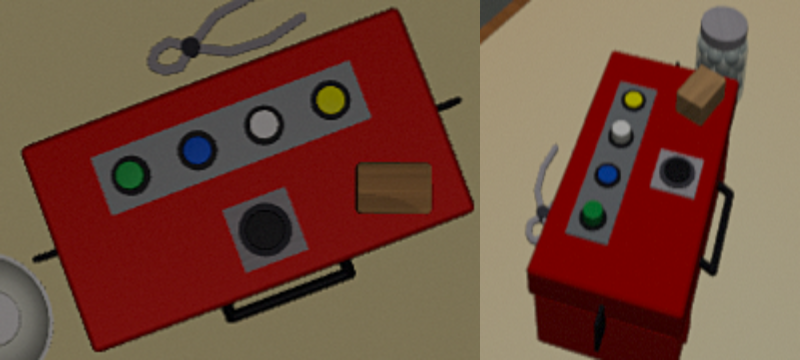

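The final picture shows blue, yellow and the latch down and green and white up. The box and the other things are in place, and the arm is away.

```bash
python3 -c "
from station import *
finish_job()"
```

```text
the job is handed in; nothing more can be done
```

The toolbox is locked: I pressed blue, then yellow, then the latch, each once with closed fingertips, and handed the job in at about 29 s of the 48 s allowed.

- **Presses:** each button gave way over about 10 mm and met a hard stop. I stopped at 10 to 11 N.
- **Heights afterwards (top camera):** blue, yellow and latch tops had each dropped about 10 mm. Green and white were still up at about 142 mm.
- **Surroundings:** the green button's image position in the top view was the same as before the presses, so the box did not move. The block, jar, pot and pliers looked undisturbed. The arm finished back at its start pose, with only sensor noise on the force reading.
- **Disagreements:**
  - The networks' button positions scattered by about 5 mm, so I fitted the box from the colour discs instead. The top and side cameras then agreed to within 2 mm.
  - The side-view fit I ran after yellow was off by several millimetres, because it assumed all the buttons were still up. The box had not moved then either.
  - The white button was never found by colour in the top view, so its state there rests on the depth reading and the final picture.

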